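# Spring the ladle tray off its rail and set it square in the fence corner

## Robot

A 6-joint arm with a two-finger parallel gripper is mounted at the origin on the work surface. World frame = base frame: x ahead of the robot, y to its left, z up, the work surface at z = 0. Lengths are in mm, angles in degrees, forces in N, time in s.
With the tool pointing down it reaches from about 350 to 950 mm from the base axis. Payload 17.4 kg.
Tool frame: the origin (TCP) lies where the fingers leave the gripper's body, on its centre line; the fingertips stand 84 mm ahead of it and the grasp point (between the pads) lies 65 mm ahead of it; z points along the fingers, y is the line along which they close (so a half turn about z gives the same grasp; the last joint's range is limited). The gripper opens to 93 mm and grips with 3 to 60 N. Pads are 15 mm wide; open, the fingers measure 128 mm over their backs; the gripper's body (75 mm by 188 mm) begins 65 mm behind the grasp point.
Start: joints at [67.735, 6.646, 82.598, -0, 90.757, -2.166], TCP at [231.972, 633.895, 302.746] pointing down, gripper open.
Joint ranges: [-162.19, 162.19], [-47.58, 125.68], [4.15, 143.07], [-65.23, 245.23], [0.69, 171.88], [-170.13, 170.13]. Speed limits (degrees/s): [108.29, 108.29, 127.2, 180, 180, 180].

## Interface

Orientations are given as a 3x3 rotation matrix whose columns are the frame's x, y, z axes.
In Python, from cell import bot gives the robot as it stands.
- The arm moves only by the tool jog_arm, never from a script. Its argument "steps" is a list of rows, each a list of 3 entries, a list of its own where there are three numbers: the turn, a rotation vector about the tool's x, y, z in units of 180 degrees (1.0 is 180 degrees), then the shift along the tool's x, y, z in units of 0.25 m (1.0 is 0.25 m), then the closure, from 0 (fully open) to 1 (shut). In form: [[[ax, ay, az], [tx, ty, tz], claw], ...]. A call has 1 to 12 rows; each row shifts and turns the commanded pose from where the row before left it, along the tool's axes as they then stand; what a row does not reach is not made up. A row lasts 1/12 s, in which the tool goes at most 41.7 mm and 7.16 degrees, less where a joint would pass 70% of its speed; a pose out of reach is approached as far as the arm can. A call with a number of a shift or a turn outside -1 to 1 is refused whole. A call with a gripper value outside its range is refused whole. The fingers move at their own pace and stop on an object; "newtons" is the grip in N (left out, the last holds). Time passes only in rows, so rows that do not move let the fingers close. It gives the time, the measured TCP pose, the force, the opening and the grip force at its end, in the units of the state.
- bot.get_obs(): the state, without advancing time (a new reading comes with each control period).
- bot.grab_frame(name): name is "scene" or "top"; returns the picture (400x640x3 uint8, red, green, blue); there is no depth.
- bot.camera_params(name): a dict with "fx", "fy", "cx", "cy" (pixels), "world_to_cam" (4x4, takes a point from world to camera coordinates). Camera axes: x right, y up, looking along -z (the intrinsics and any distortion apply to the point x, -y, -z); pixel columns grow to the right and rows downward; lengths in mm; the calibration is good to about 2 mm. A picture is of the moment at which its call begins. camera_params takes no time and is no camera call.
- bot.job_done(): hands the job in; it is judged then, once.
The state is a dict: "clock": time; "q": joint angles; "dq": joint speeds; "tau": joint torques, N m; "position": TCP position; "tool_rot": TCP orientation; "contact_force": force on the tool from outside, world axes, zero at the start; "ft_torque": the same for the moment, N m; "grip_width": opening from 0.0 (shut) to 1.0 (fully open); "grasp_force": force on a finger pad.
Only numpy, scipy, OpenCV 4.12 (cv2) and the standard library are available. Lean on these libraries where they do the work, as an engineer would, in place of code of your own. Each camera call takes 0.05 s, during which the arm holds its last target. There are 200 camera calls.

## Task

Spring the steel ladle tray out of its catch by pressing down on the thumb plate at its overhanging end, so that its lipped end pops up over the brass catch, then lift the tray off the rail. Set it down upright on the shelf in the corner of the low wooden fence, pushed fully home: its plain (thumb-plate) end flush against the short batten and its long side flush against the long batten. Leave the roti box, katoris, belan and colander where they are.

Things in the scene. Friction and masses are not known exactly. Their poses are not given: they have to be found in the camera images.
- tray: Loose open steel tray, 180 (own x) x 60 (y) x 40 mm (z), about 0.35 kg, walls 3 mm. Origin: centre of its underside (bottom of four cross feet 8 mm high). -x end: plain tail with thumb plate; +x end: lip. Centre of mass 10 to 20 mm from the origin on the lip side. At the start clipped on the stand, level, origin 40 mm over the shelf, axes as the stand's, tail overhanging.
- tray_thumb (a point): Middle of the top of the thumb plate, tray frame (-74, 0, 40) mm; the flat plate closes the tray's top from x = -90 to -58 mm over the full width. Pressed down, the tray pivots on the rail like a seesaw (rail at tray x = -10 mm, held between two of its feet, so it cannot slide along x) and the lip rises.
- tray_tail (a point): Middle of the lower edge of the tray's plain tail end: tray frame (-90, 0, 0) mm.
- tray_lip (a point): Middle of the upper edge of the lip's tip: tray frame (100, 0, 18) mm. The lip is 30 mm wide, 4 mm thick (z = 14 to 18 mm) and sticks out 10 mm from the end wall at x = 90 mm.
- stand: Fixed dark steel rail stand. Origin: on the shelf under the seated tray's origin, z up. Base plate x = -60 to 130, y within +-42 mm, 8 mm thick. Rest pad under the lip end at x = 80, top 40 mm high. Catch post x = 121 to 131, y within +-22, 64 mm high.
- stand_rail (a point): Middle of the rail's top line, stand frame (-10, 0, 48) mm. The 12 mm round rail runs along the stand's y between two cheeks (stand x = -18 to -2, inner faces y = +-33, outer +-40, tops 64 mm high) that leave the tray 3 mm play a side.
- catch (a joint): Angle of the sprung brass flap, rad: 0 level at rest, grows as its nose is lifted. It cannot turn below 0. Spring: about 4 to 8 N upward at the lip, 8 to 15 N pressed down on the thumb plate. The lip passes it after rising about 15 mm (thumb plate down about 10 mm; 16 mm is ample; the plate may go down 24 mm).
- catch_nose (a point): Middle of the catch's nose at rest, stand frame (99, 0, 62) mm: a 6 mm round bar, 30 mm along y, overlapping the lip from above by 4 mm. Once the lip has passed, the nose springs back under it and holds it up: the released tray rests tail-down, lip about 10 mm higher (tilt about 0.09 rad), and can be gripped by its long sides and lifted straight up.
- fence: Fixed L of two wooden battens, 12 mm thick, 30 mm high. Origin: on the shelf where the tray's origin belongs when home, the tray's x then pointing along the fence's x. Long batten along x: inner face y = -30, x = -102 to 110 mm. Short batten along y: inner face x = -90, y = -42 to 50 mm. The other two sides are open.
- fence_corner (a point): Inner corner of the two battens at shelf level: fence frame (-90, -30, 0) mm.
- roti_box: Bystander: closed steel roti box, 136 x 116 x 69 mm, 0.9 kg, small latch with a black button on its -x face. Origin: centre of underside. Loose, not to be moved.
- katoris: Bystander: two nested steel katoris (bowls), 96 mm across, 50 mm high together. Origin: centre of underside. Loose, not to be moved.
- belan: Bystander: wooden rolling pin, 300 mm long along its own x, 42 mm thick. Origin: under its middle, on the shelf. Loose, not to be moved.
- colander: Bystander: grey plastic colander, 180 mm across with two ears reaching 109 mm from the centre along its y, 80 mm high. Origin: centre of underside. Loose, not to be moved.
- turntable: Fixed spice turntable: steel disc 210 mm across with four steel cups, centre post 110 mm high. Origin: centre of its foot on the shelf. Only an obstacle; the disc may turn.
Things that resemble listed ones, but are neither listed nor needed, are in the scene too. Several things look just like the fence: the one meant starts nearest to the robot's base.

How it is judged:
By the outcome, as a careful person would: the job done as asked, in the order asked, and still so for the second after the job is handed in, with the robot touching nothing.
It also fails if it takes over 72 s, if anything falls off the work surface, if the arm or the gripper's body presses on something with over 40 N, if the wrist force passes 120 N, or if a joint passes its speed limit or range.

## Working session

There is one attempt and no reset: what is moved stays moved. The work goes in short steps, Python scripts to look and compute and a tool call to move; the robot and the scene stay as the last step left them, time stands still between calls to the robot, and variables do not carry over. Pictures are saved under pics/ and viewed, at most 10 in all, crops included, and the job is handed in when it is done.

Besides the shell and the picture viewer there is one more tool, called after "Call:" as name(argument=value, ...), one argument or row to a line, values as JSON. jog_arm: Moves the arm, as the interface text tells. Its arguments: {"type":"object","properties":{"steps":{"type":"array"},"newtons":{"type":"number"}},"required":["steps"]}

```bash
mkdir -p pics; ls; python3 - <<'E'
from cell import bot
import cv2
for n in("scene","top"):
    f=bot.grab_frame(n); cv2.imwrite(f"pics/{n}0.png",f[:,:,::-1]); p=bot.camera_params(n); print(n,{k:(v if not hasattr(v,'tolist') else v.tolist()) for k,v in p.items()})
print(bot.get_obs())
E
```

```text
pics
scene {'fx': 465.3951207391367, 'fy': 465.3951207391367, 'cx': 324.53489938936997, 'cy': 203.63747309329244, 'world_to_cam': [[0.3256098646526413, 0.9454134852443171, 0.013098013554815725, -244.23514575256593], [-0.7799657849458955, 0.260746112327069, 0.5689154939180796, 380.1587649894099], [0.5344451238009582, -0.19546049939697033, 0.822291677460538, -2139.186828786975], [0.0, 0.0, 0.0, 1.0]]}
top {'fx': 471.5553128248034, 'fy': 471.5553128248034, 'cx': 322.14717296405354, 'cy': 200.7790008457006, 'world_to_cam': [[0.026628185732691184, -0.9996369089849091, 0.004121883026240078, 72.69130779510061], [0.9760933256856243, 0.026890374018008662, 0.2156820051305843, -571.2993599282494], [-0.21571453190863868, -0.0017198779806466627, 0.9764549568429506, -1947.1769559184256], [0.0, 0.0, 0.0, 1.0]]}
{'clock': 0.1, 'q': array([ 6.77364076e+01,  6.67150878e+00,  8.26307686e+01,  5.39511722e-04,
        9.07570920e+01, -2.16560456e+00]), 'dq': array([-0.08919735, -0.0612201 , -0.05661166, -0.04631015,  0.01248522,
       -0.01883342]), 'tau': array([ 1.69696268e-03, -7.22888231e+01, -6.23867869e+01,  7.82191311e-02,
        2.27810856e-02, -1.23721284e-04]), 'position': array([231.91749515, 633.80950833, 302.08986622]), 'tool_rot': array([[-9.39106352e-01,  3.43626395e-01, -4.01293161e-04],
       [ 3.43626626e-01,  9.39105867e-01, -9.55376057e-04],
       [ 4.85643319e-05, -1.03509474e-03, -9.99999463e-01]]), 'contact_force': array([-0.03273582, -0.11862642, -0.20945388]), 'ft_torque': array([ 0.0335709 , -0.04462511,  0.02548354]), 'grasp_force': 0.0, 'grip_width': 1.0030351354802463}
```

View pics/scene0.png

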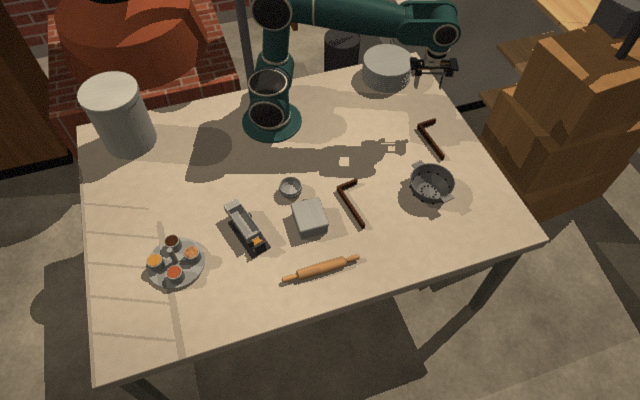

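View pics/top0.png

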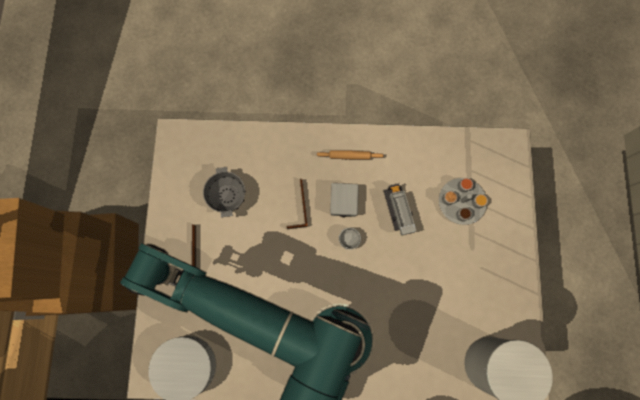

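The scene view shows the tray stand at (245,228) and two L-fences, at (350,203) and (432,138). The top view shows the same stand at (402,208) and the fences at (300,205) and (195,245). I'll crop these and compute distances.

```bash
cat > h.py <<'E'
import numpy as np, cv2
from cell import bot
P={n:bot.camera_params(n) for n in("scene","top")}
def proj(n,X):
    p=P[n];c=np.asarray(X,float)@np.array(p["world_to_cam"])[:3,:3].T+np.array(p["world_to_cam"])[:3,3]
    return np.stack([p["cx"]+p["fx"]*c[...,0]/-c[...,2],p["cy"]-p["fy"]*c[...,1]/-c[...,2]],-1)
def ray(n,uv):
    p=P[n];W=np.array(p["world_to_cam"]);R=W[:3,:3];o=-R.T@W[:3,3]
    d=R.T@np.array([(uv[0]-p["cx"])/p["fx"],-(uv[1]-p["cy"])/p["fy"],-1]);return o,d
def onz(n,uv,z):
    o,d=ray(n,uv);return o+d*(z-o[2])/d[2]
def crop(f,x0,y0,w,h,s):
    return cv2.resize(f[y0:y0+h,x0:x0+w],None,fx=s,fy=s,interpolation=cv2.INTER_CUBIC)[:,:,::-1]
E
python3 - <<'E'
from h import *
s=cv2.imread("pics/scene0.png")[:,:,::-1];t=cv2.imread("pics/top0.png")[:,:,::-1]
# mosaic: stand scene, stand top, fenceA scene, fenceA top
a=crop(s,210,190,66,66,6);b=crop(t,375,175,66,66,6)
cv2.imwrite("pics/stand.png",np.hstack([a,b]))
a=crop(s,325,170,50,66,6);b=crop(t,275,170,50,66,6);c=crop(s,405,110,50,50,6)
c=np.vstack([c,np.zeros((96,300,3),np.uint8)])
cv2.imwrite("pics/fence.png",np.hstack([a,b])); 
for uv in[(338,188),(357,180),(363,226),(418,123),(436,122),(442,157)]: print(uv,onz("scene",uv,30).round())
for uv in[(302,181),(308,224),(288,228),(195,226)]: print(uv,onz("top",uv,30).round())
E
```

```text
(338, 188) [478. 151.  30.]
(357, 180) [465. 239.  30.]
(363, 226) [680. 180.  30.]
(418, 123) [249. 619.  30.]
(436, 122) [269. 699.  30.]
(442, 157) [464. 629.  30.]
(302, 181) [662. 179.  30.]
(308, 224) [473. 146.  30.]
(288, 228) [453. 231.  30.]
(195, 226) [451. 629.  30.]
```

View pics/stand.png

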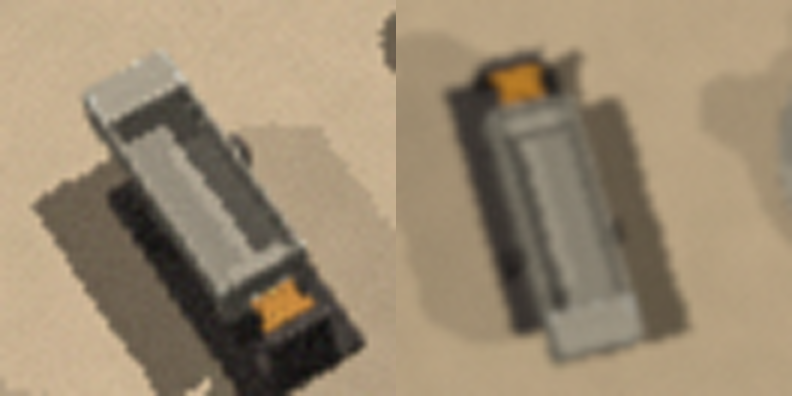

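View pics/fence.png

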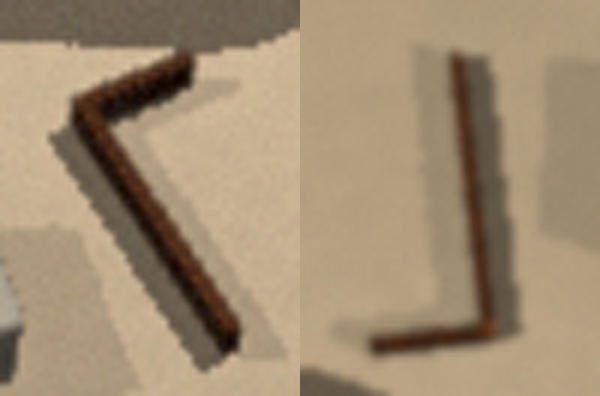

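Candidates for the tray: the one steel tray with a brass catch on a dark stand, scene (245,228) / top (402,208). The catch is orange at scene (257,240), so the thumb end faces the robot. Candidates for the fence: A at scene (338,188), corner about 500 mm from the base, and B at (418,123), about 667 mm. Fence A is nearer, so I choose that one, and both crops confirm the choices. Next I'll fit the edges at subpixel level.

```bash
cat >> h.py <<'E'
def edge(n,img,A,B,z,half=2.5,sign=0):
    """strongest straight edge near world segment AB (z): returns two world pts on plane z"""
    g=cv2.GaussianBlur(img.astype(np.float32).sum(2)/3,(0,0),0.7)
    a,b=proj(n,[*A,z]),proj(n,[*B,z]);d=(b-a)/np.linalg.norm(b-a);m=np.array([-d[1],d[0]])
    t=np.linspace(.15,.85,25);s=np.arange(-half-.2,half+.3,.2)
    pts=(a+t[:,None]*(b-a))[:,None]+s[None,:,None]*m
    v=cv2.remap(g,pts[...,0].astype(np.float32),pts[...,1].astype(np.float32),cv2.INTER_CUBIC)
    dv=np.gradient(v,axis=1);dv=np.abs(dv) if sign==0 else dv*sign
    dv=np.maximum(dv,0)[:,1:-1];s=s[1:-1]
    k=dv.argmax(1);off=[]
    for i in range(len(t)):
        w=np.exp(-((s-s[k[i]])/.8)**2)*dv[i];off.append((w*s).sum()/(w.sum()+1e-9))
    off=np.array(off);q=a+t[:,None]*(b-a)+off[:,None]*m
    ok=np.abs(off-np.median(off))<.8
    vx,vy,x0,y0=cv2.fitLine(q[ok].astype(np.float32),cv2.DIST_HUBER,0,.01,.01).ravel()
    f=lambda p:np.array([x0,y0])+((p-[x0,y0])@[vx,vy])*np.array([vx,vy])
    return onz(n,f(a),z)[:2],onz(n,f(b),z)[:2],off.std(),np.median(off)
def rel(p,c,yaw):
    u=np.array([np.cos(yaw),np.sin(yaw)]);d=np.asarray(p)[:2]-c
    return np.array([d@u,d@[-u[1],u[0]]])
E
python3 - <<'E'
from h import *
I={n:cv2.imread(f"pics/{n}0.png")[:,:,::-1] for n in("scene","top")}
# coarse tray corners top z=80
for n,c in {"top":[(401.5,235),(415.7,231.3),(390.3,194.2),(404.8,191.3)],"scene":[(223.7,205.8),(236.7,198.3),(260.5,230.8)]}.items():
    print(n,[onz(n,p,80)[:2].round().tolist() for p in c])
c=np.array([onz("top",p,80)[:2] for p in[(401.5,235),(415.7,231.3),(390.3,194.2),(404.8,191.3)]])
ctr=c.mean(0);v=c[2]+c[3]-c[0]-c[1];yaw=np.arctan2(v[1],v[0]);print(ctr,np.degrees(yaw))
def W(p):
    u=np.array([np.cos(yaw),np.sin(yaw)]);return ctr+p[0]*u+p[1]*np.array([-u[1],u[0]])
for it in range(2):
  print("it")
  for n in I:
    for nm,a,b in[("tail",(-90,-30),(-90,30)),("right",(-90,-30),(90,-30)),("left",(-90,30),(90,30)),("lip",(90,-30),(90,30)),("plate",(-58,-27),(-58,27))]:
        p,q,s,m=edge(n,I[n],W(a),W(b),80)
        print(n,nm,rel(p,ctr,yaw).round(1),rel(q,ctr,yaw).round(1),s.round(2),m.round(2))
  break
cor=np.array([473.,146]);cor=cor;yaw=np.arctan2(33,189);ctr=cor.copy()+0
print("fence outer corner guess",cor,np.degrees(yaw))
for n in I:
    for nm,a,b in[("longIn",(12,12),(212,12)),("longOut",(0,0),(212,0)),("shortIn",(12,12),(12,92)),("shortOut",(0,0),(0,92))]:
        p,q,s,m=edge(n,I[n],W(a),W(b),30)
        print(n,nm,rel(p,ctr,yaw).round(1),rel(q,ctr,yaw).round(1),s.round(2),m.round(2))
E
```

```text
top [[429.0, -246.0], [446.0, -305.0], [602.0, -200.0], [616.0, -261.0]]
scene [[454.0, -305.0], [436.0, -250.0], [607.0, -201.0]]
[ 523.01064768 -253.00534071] 14.57785731712076
it
scene tail [-86.4 -30.5] [-83.6  29.1] 0.29 1.0
scene right [-89.7 -32.4] [ 90.3 -32.6] 0.69 0.73
scene left [-89.   24.4] [90.5 26.8] 1.0 1.06
scene lip [ 94.1 -30.3] [93.9 29.6] 0.21 0.93
scene plate [-53.3 -27.3] [-55.3  26.8] 0.19 0.87
top tail [-92.8 -29.9] [-93.   30.1] 0.19 -0.71
top right [-90.4 -21.4] [ 89.5 -20.1] 1.51 -2.11
top left [-90.2  33.3] [89.6 37. ] 0.37 -1.28
top lip [ 86.9 -29.9] [85.6 30.1] 0.83 -0.84
top plate [-53.6 -27.1] [-54.6  26.9] 0.26 0.96
fence outer corner guess [473. 146.] 9.904183212973878
scene longIn [11.9 12.7] [212.3   9.8] 0.26 0.14
scene longOut [-2.1  9.7] [210.5   8.9] 1.33 -2.18
scene shortIn [22.5 10.1] [22.4 89.9] 0.86 2.18
scene shortOut [-7.7  1.7] [-2.7 92.7] 0.3 -1.05
top longIn [12.1 15.4] [211.9   9.6] 0.33 -0.14
top longOut [0.1 9.9] [212.    9.3] 0.07 -2.21
top shortIn [ 4.  12.2] [ 6.7 92.1] 0.21 -1.5
top shortOut [-9.7  0.2] [-7.5 92.1] 0.13 -2.0
```

Tray origin is about (527,-254) with yaw about 15°. Fence A's inner corner is about (475,161) with yaw about 8.5°. That is enough for pressing and gripping, so I'll start moving, at height and with the gripper closed.

Call:
jog_arm(
  steps=[
    [[0,0,0],[-0.119,-0.104,0],1],
    [[0,0,0],[-0.119,-0.104,0],1],
    [[0,0,0],[-0.119,-0.104,0],1],
    [[0,0,0],[-0.119,-0.104,0],1],
    [[0,0,0],[-0.119,-0.104,0],1],
    [[0,0,0],[-0.119,-0.104,0],1],
    [[0,0,0],[-0.119,-0.104,0],1],
    [[0,0,0],[-0.119,-0.104,0],1],
    [[0,0,0],[-0.119,-0.104,0],1],
    [[0,0,0],[-0.119,-0.104,0],1],
    [[0,0,0],[-0.119,-0.104,0],1],
    [[0,0,0],[-0.119,-0.104,0],1],
  ],
  newtons=15,
)

```text
clock: 1.1
position: [460.4, 216.3, 302.7]
tool_rot: [[-0.939, 0.344, 0.0], [0.344, 0.939, 0.0], [-0.0, 0.0, -1.0]]
contact_force: [0.3, 1.2, -0.4]
grip_width: 0.19
grasp_force: 0.0
```

Call:
jog_arm(
  steps=[
    [[0,0,0],[-0.055,-0.153,0],1],
    [[0,0,0],[-0.055,-0.153,0],1],
    [[0,0,0],[-0.055,-0.153,0],1],
    [[0,0,0],[-0.055,-0.153,0],1],
    [[0,0,0],[-0.055,-0.153,0],1],
    [[0,0,0],[-0.055,-0.153,0],1],
    [[0,0,0],[-0.055,-0.153,0],1],
    [[0,0,0],[-0.055,-0.153,0],1],
    [[0,0,0],[-0.055,-0.153,0],1],
    [[0,0,0],[-0.055,-0.153,0],1],
    [[0,0,0],[-0.055,-0.153,0],1],
    [[0,0,0],[-0.055,-0.153,0],1],
  ],
)

```text
clock: 2.1
position: [456.5, -271.6, 302.6]
tool_rot: [[-0.939, 0.344, 0.0], [0.344, 0.939, -0.0], [-0.0, 0.0, -1.0]]
contact_force: [1.5, 0.5, -0.5]
grip_width: 0.004
grasp_force: 0.0
```

Call:
jog_arm(
  steps=[
    [[0,0,0.039],[0,0,0],1],
    [[0,0,0.039],[0,0,0],1],
    [[0,0,0.039],[0,0,0],1],
    [[0,0,0.039],[0,0,0],1],
    [[0,0,0.039],[0,0,0],1],
    [[0,0,0.039],[0,0,0],1],
    [[0,0,0.039],[0,0,0],1],
    [[0,0,0.039],[0,0,0],1],
    [[0,0,0.039],[0,0,0],1],
    [[0,0,0.039],[0,0,0],1],
    [[0,0,0.039],[0,0,0],1],
    [[0,0,0.039],[0,0,0],1],
  ],
)

```text
clock: 3.1
position: [457.1, -269.5, 302.4]
tool_rot: [[0.254, 0.967, -0.0], [0.967, -0.254, 0.0], [0.0, -0.001, -1.0]]
contact_force: [0.9, 0.1, -0.5]
grip_width: 0.007
grasp_force: 0.0
```

Call:
jog_arm(
  steps=[
    [[0,0,0.039],[0,0,0.09],1],
    [[0,0,0.039],[0,0,0.09],1],
    [[0,0,0.039],[0,0,0.09],1],
    [[0,0,0.039],[0,0,0.09],1],
    [[0,0,0.039],[0,0,0.09],1],
    [[0,0,0.039],[0,0,0],1],
    [[0,0,0.039],[0,0,0],1],
    [[0,0,0.039],[0,0,0],1],
    [[0,0,0.026],[0,0,0],1],
    [[0,0,0],[0,0,0],1],
  ],
)

```text
clock: 3.93
position: [457.1, -269.5, 189.9]
tool_rot: [[0.968, 0.252, -0.0], [0.252, -0.968, 0.0], [-0.0, -0.0, -1.0]]
contact_force: [0.4, 1.2, -0.1]
grip_width: 0.006
grasp_force: 0.0
```

Call:
jog_arm(
  steps=[
    [[0,0,0],[-0.007,0.012,0.04],1],
    [[0,0,0],[0,0,0.03],1],
    [[0,0,0],[0,0,0.02],1],
    [[0,0,0],[0,0,0.008],1],
    [[0,0,0],[0,0,0.008],1],
    [[0,0,0],[0,0,0.008],1],
    [[0,0,0],[0,0,0.008],1],
  ],
)

```text
clock: 4.52
position: [455.7, -273.3, 160.9]
tool_rot: [[0.967, 0.256, -0.002], [0.256, -0.967, -0.001], [-0.002, 0.0, -1.0]]
contact_force: [-18.4, 0.1, 23.4]
grip_width: 0.006
grasp_force: 11.8
```

Call:
jog_arm(
  steps=[
    [[0,0,0],[0,0,0.008],1],
    [[0,0,0],[0,0,0.008],1],
    [[0,0,0],[0,0,0.008],1],
    [[0,0,0],[0,0,0.008],1],
  ],
)

```text
clock: 4.85
position: [456.2, -273.2, 152.3]
tool_rot: [[0.967, 0.256, 0.0], [0.256, -0.967, -0.001], [-0.0, 0.001, -1.0]]
contact_force: [-3.8, -0.8, 3.3]
grip_width: 0.005
grasp_force: 1.6
```

```bash
python3 - <<'E'
from h import *
s=bot.grab_frame("scene");t=bot.grab_frame("top")
cv2.imwrite("pics/press.png",np.hstack([crop(s,210,190,66,66,6),crop(t,375,175,66,66,6)]))
o=bot.get_obs();print(o["position"],o["contact_force"])
E
```

```text
[ 456.23582317 -272.9619214   151.6254012 ] [-2.39935649 -1.97219925  2.57770386]
```

View pics/press.png

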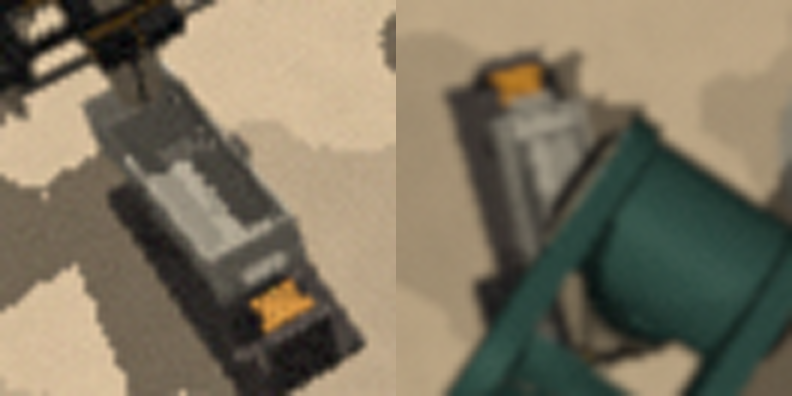

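The force rose to about 23 N and then fell to 3 N, and the picture shows the lip at crop (265,268), i.e. scene (254,235), above the brass flap: it's released. I'll press a touch deeper, then retract, open, shift to the grip site and match the 5° tilt.

Call:
jog_arm(
  steps=[
    [[0,0,0],[0,0,0.008],1],
    [[0,0,0],[0,0,0.006],1],
    [[0,0,0],[0,0,-0.01],1],
    [[0,0,0],[0,0,-0.02],1],
    [[0,0,0],[0,0,-0.04],1],
    [[0,0,0],[0,0,-0.08],1],
    [[0,0,0],[0,0,-0.08],0],
    [[0,0,0],[0.08,0,0],0],
    [[0,0,0],[0.08,0,0],0],
    [[0,0,0],[0.08,0,0],0],
    [[0,0,0],[0.082,0,0],0],
    [[0,0.029,0],[0,0,0],0],
  ],
)

```text
clock: 5.95
position: [537.3, -251.2, 206.0]
tool_rot: [[0.962, 0.258, 0.087], [0.257, -0.966, 0.024], [0.09, -0.001, -0.996]]
contact_force: [2.0, 0.3, -0.3]
grip_width: 0.385
grasp_force: 0.0
```

Call:
jog_arm(
  steps=[
    [[0,0,0],[0,0,0],0],
    [[0,0,0],[0,0,0],0],
    [[0,0,0],[0,0,0],0],
  ],
)

```text
clock: 6.2
position: [533.7, -252.5, 206.5]
tool_rot: [[0.963, 0.255, 0.086], [0.254, -0.967, 0.022], [0.089, 0.001, -0.996]]
contact_force: [0.1, 0.7, -0.1]
grip_width: 0.6
grasp_force: 0.0
```

```bash
python3 - <<'E'
from h import *
s=bot.grab_frame("scene")
cv2.imwrite("pics/pre.png",crop(s,210,180,80,80,7))
o=bot.get_obs();print(o["position"],o["contact_force"],o["grip_width"])
p=o["position"];R=o["tool_rot"];print(p+65*R[:,2])
c=np.array([527.5,-254]);a=np.radians(15)
print(proj("scene",[[*(c+x*np.array([np.cos(a),np.sin(a)])),80] for x in(-90,-58,90)]))
E
```

```text
[ 533.78298735 -252.4903239   206.36946578] [-0.21604146  0.08699699 -0.11647289] 0.6430124495438446
[ 539.41622454 -251.03426866  141.63040074]
[[230.11409771 201.095746  ]
 [234.02689236 206.84924112]
 [253.01583697 234.77117664]]
```

View pics/pre.png

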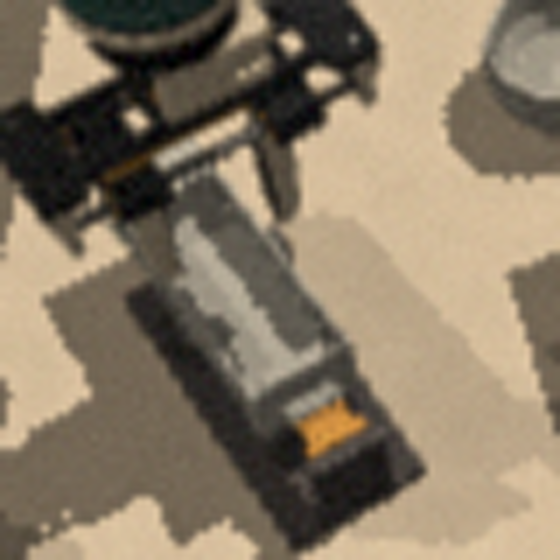

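The tray rests lip-up on the flap (lip at crop (312,400), i.e. scene (254.6,237)) and the fingers straddle it. Descending and gripping.

Call:
jog_arm(
  steps=[
    [[0,0,0],[0,0,0],0],
    [[0,0,0],[0,0,0],0],
    [[0,0,0],[0,0,0],0],
    [[0,0,0],[0,0,0],0],
    [[0,0,0],[-0.005,0,0.06],0],
    [[0,0,0],[-0.005,0,0.06],0],
    [[0,0,0],[-0.005,0,0.06],0],
    [[0,0,0],[-0.005,0,0.06],0],
    [[0,0,0],[-0.005,0,0.058],0],
  ],
)

```text
clock: 7.0
position: [534.6, -252.1, 130.2]
tool_rot: [[0.963, 0.256, 0.088], [0.255, -0.967, 0.023], [0.091, -0.0, -0.996]]
contact_force: [0.1, 0.3, -1.1]
grip_width: 0.999
grasp_force: 0.0
```

Call:
jog_arm(
  steps=[
    [[0,0,0],[0,0,0],0.5],
    [[0,0,0],[0,0,0],0.5],
    [[0,0,0],[0,0,0],0.5],
    [[0,0,0],[0,0,0],0.5],
    [[0,0,0],[0,0,0],0.5],
    [[0,0,0],[0,0,0],0.5],
    [[0,0,0],[0,0,0],0.5],
    [[0,0,0],[0,0,0],0.5],
  ],
  newtons=15,
)

```text
clock: 7.67
position: [534.9, -252.3, 131.8]
tool_rot: [[0.963, 0.256, 0.089], [0.255, -0.967, 0.023], [0.092, 0.001, -0.996]]
contact_force: [-1.9, -0.0, 5.7]
grip_width: 0.644
grasp_force: 15.0
```

Call:
jog_arm(
  steps=[
    [[0,0,0],[0,0,0],0.6],
    [[0,0,0],[0.002,0,-0.02],0.6],
    [[0,0,0],[0.003,0,-0.03],0.6],
    [[0,0,0],[0.003,0,-0.03],0.6],
    [[0,0,0],[0.003,0,-0.03],0.6],
    [[0,0,0],[0.004,0,-0.04],0.6],
    [[0,0,0],[0.004,0,-0.04],0.6],
    [[0,0,0],[0.005,0,-0.06],0.6],
    [[0,0,0],[0.005,0,-0.06],0.6],
    [[0,0,0],[0.005,0,-0.06],0.6],
    [[0,0,0],[0,0,0],0.6],
  ],
  newtons=25,
)

```text
clock: 8.58
position: [535.4, -252.5, 227.9]
tool_rot: [[0.962, 0.256, 0.092], [0.255, -0.967, 0.021], [0.094, 0.003, -0.996]]
contact_force: [0.1, 0.2, -0.9]
grip_width: 0.644
grasp_force: 24.9
```

```bash
python3 - <<'E'
from h import *
print(bot.get_obs()["contact_force"],bot.get_obs()["ft_torque"])
s=bot.grab_frame("scene")
cv2.imwrite("pics/lift.png",crop(s,200,150,90,110,5))
E
```

```text
[ 0.08601073  0.15598353 -0.93340221] [-0.03362128  0.19100529 -0.06099954]
```

View pics/lift.png

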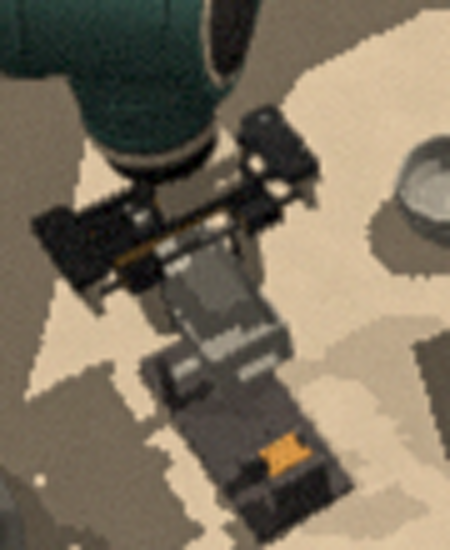

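The tray is lifted clear, with the lip at crop (262,365). Levelling and carrying it over to fence A.

Call:
jog_arm(
  steps=[
    [[0,-0.03,0],[0,0,0],0.6],
    [[0,0,0],[0.03,-0.08,0],0.6],
    [[0,0,0],[0.053,-0.143,0],0.6],
    [[0,0,0],[0.053,-0.143,0],0.6],
    [[0,0,0],[0.053,-0.143,0],0.6],
    [[0,0,0],[0.053,-0.143,0],0.6],
    [[0,0,0],[0.053,-0.143,0],0.6],
    [[0,0,0],[0.053,-0.143,0],0.6],
    [[0,0,0],[0.053,-0.143,0],0.6],
    [[0,0,0],[0.053,-0.143,0],0.6],
    [[0,0,0],[0.053,-0.143,0],0.6],
    [[0,0,0],[0.053,-0.143,0],0.6],
  ],
)

```text
clock: 9.63
position: [573.0, 150.6, 222.5]
tool_rot: [[0.967, 0.256, -0.004], [0.256, -0.967, -0.001], [-0.004, -0.0, -1.0]]
contact_force: [0.8, -1.2, -1.6]
grip_width: 0.643
grasp_force: 24.9
```

Call:
jog_arm(
  steps=[
    [[0,0,0],[0.053,-0.143,0],0.6],
    [[0,0,0],[0.053,-0.143,0],0.6],
    [[0,0,0],[0.025,-0.065,0],0.6],
    [[0,0,0.035],[0,0,0],0.6],
    [[0,0,0],[0,0,0],0.6],
    [[0,0,0],[0,0,0],0.6],
  ],
)

```text
clock: 10.13
position: [582.5, 241.8, 222.3]
tool_rot: [[0.989, 0.151, -0.004], [0.151, -0.989, -0.001], [-0.004, 0.001, -1.0]]
contact_force: [-0.3, 0.1, -2.8]
grip_width: 0.648
grasp_force: 24.9
```

Call:
jog_arm(
  steps=[
    [[0,0,0],[0,0,0.07],0.6],
    [[0,0,0],[0,0,0.1],0.6],
    [[0,0,0],[0,0,0.1],0.6],
    [[0,0,0],[0,0,0.1],0.6],
    [[0,0,0],[0,0,0.07],0.6],
    [[0,0,0],[0,0,0.05],0.6],
    [[0,0,0],[0,0,0],0.6],
    [[0,0,0],[0,0,0],0.6],
  ],
)

```text
clock: 10.8
position: [582.4, 241.3, 101.0]
tool_rot: [[0.989, 0.149, -0.003], [0.149, -0.989, -0.001], [-0.004, 0.0, -1.0]]
contact_force: [0.3, -0.2, -1.6]
grip_width: 0.643
grasp_force: 24.9
```

Call:
jog_arm(
  steps=[
    [[0,0,0],[0,0,0.006],0.6],
    [[0,0,0],[0,0,0.006],0.6],
    [[0,0,0],[0,0,0.006],0.6],
    [[0,0,0],[0,0,0],0.6],
  ],
)

```text
clock: 11.13
position: [582.4, 241.8, 96.7]
tool_rot: [[0.989, 0.148, -0.002], [0.148, -0.989, -0.001], [-0.002, 0.0, -1.0]]
contact_force: [0.1, -0.1, -3.2]
grip_width: 0.644
grasp_force: 24.9
```

Call:
jog_arm(
  steps=[
    [[0,0,0],[0,0,0.006],0.6],
    [[0,0,0],[0,0,0.006],0.6],
    [[0,0,0],[0,0,0.006],0.6],
    [[0,0,0],[0,0,0],0.6],
  ],
)

```text
clock: 11.47
position: [582.2, 241.7, 91.4]
tool_rot: [[0.989, 0.148, -0.003], [0.148, -0.989, -0.001], [-0.004, 0.0, -1.0]]
contact_force: [-0.9, -0.6, -2.9]
grip_width: 0.645
grasp_force: 24.9
```

Call:
jog_arm(
  steps=[
    [[0,0,0],[0,0,0.004],0.6],
    [[0,0,0],[0,0,0.004],0.6],
    [[0,0,0],[0,0,0],0.6],
  ],
)

```text
clock: 11.72
position: [582.4, 241.7, 89.9]
tool_rot: [[0.989, 0.148, -0.003], [0.148, -0.989, -0.001], [-0.003, 0.0, -1.0]]
contact_force: [1.0, 0.1, -0.0]
grip_width: 0.642
grasp_force: 24.9
```

Call:
jog_arm(
  steps=[
    [[0,0,0],[0,0,0.004],0.6],
    [[0,0,0],[0,0,0],0.6],
  ],
)

```text
clock: 11.88
position: [582.4, 241.8, 89.7]
tool_rot: [[0.989, 0.148, -0.003], [0.148, -0.989, -0.001], [-0.003, 0.0, -1.0]]
contact_force: [-3.1, -1.7, 6.5]
grip_width: 0.643
grasp_force: 25.0
```

Call:
jog_arm(
  steps=[
    [[0,0,0],[0,0,0],0.22],
    [[0,0,0],[0,0,0],0.22],
    [[0,0,0],[0,0,0],0.22],
    [[0,0,0],[0,0,0],0.22],
    [[0,0,0],[0,0,-0.04],0.22],
    [[0,0,0],[0,0,-0.08],0.22],
    [[0,0,0],[0,0,-0.12],0.22],
    [[0,0,0],[0,0,-0.12],0.22],
    [[0,0,0],[0,0,-0.04],0.22],
    [[0,0,0],[0,0,0],1],
    [[0,0,0],[0,0,0],1],
    [[0,0,0],[0,0,0],1],
  ],
)

```text
clock: 12.88
position: [582.2, 241.6, 187.5]
tool_rot: [[0.989, 0.148, -0.005], [0.148, -0.989, -0.001], [-0.005, 0.001, -1.0]]
contact_force: [-0.1, 0.2, 0.4]
grip_width: 0.613
grasp_force: 0.0
```

```bash
python3 - <<'E'
from h import *
o=bot.get_obs();print(o["position"],o["contact_force"],o["grip_width"])
s=bot.grab_frame("scene")
cv2.imwrite("pics/set.png",crop(s,320,140,100,100,6))
E
```

```text
[582.19052103 241.63151493 187.52997045] [-0.07357641  0.18489908  0.36182361] 0.6134580818338962
```

View pics/set.png

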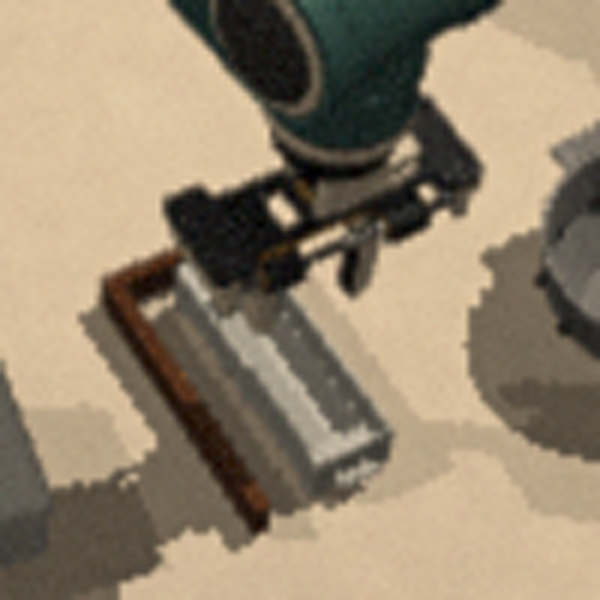

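The tray is upright inside the L (tray crop (180–390, 260–500), batten corner (110,285)), offset about 34 mm in y and 13 mm in x. Next I'll push it home with closed fingers, long side first.

Call:
jog_arm(
  steps=[
    [[0,0,0],[0,-0.14,0],1],
    [[0,0,0],[0,-0.14,0],1],
    [[0,0,0],[0,0,0],1],
    [[0,0,0],[0,0,0],1],
    [[0,0,0],[0,0,0],1],
    [[0,0,0],[0,0,0.1],1],
    [[0,0,0],[0,0,0.1],1],
    [[0,0,0],[0,0,0.1],1],
    [[0,0,0],[0,0,0.06],1],
    [[0,0,0],[0,0,0.018],1],
    [[0,0,0],[0,0,0],1],
    [[0,0,0],[0,0,0],1],
  ],
  newtons=20,
)

```text
clock: 13.93
position: [572.5, 310.8, 95.4]
tool_rot: [[0.989, 0.148, -0.002], [0.148, -0.989, -0.0], [-0.002, 0.0, -1.0]]
contact_force: [-0.0, 0.1, 0.8]
grip_width: 0.005
grasp_force: 0.0
```

Call:
jog_arm(
  steps=[
    [[0,0,0],[0,0.03,0],1],
    [[0,0,0],[0,0.03,0],1],
    [[0,0,0],[0,0.012,0],1],
    [[0,0,0],[0,0.012,0],1],
    [[0,0,0],[0,0.012,0],1],
    [[0,0,0],[0,0.012,0],1],
    [[0,0,0],[0,0.012,0],1],
    [[0,0,0],[0,0.012,0],1],
  ],
)

```text
clock: 14.6
position: [577.0, 278.4, 94.7]
tool_rot: [[0.989, 0.148, -0.002], [0.148, -0.989, -0.0], [-0.002, -0.0, -1.0]]
contact_force: [-0.3, 5.0, 3.6]
grip_width: 0.008
grasp_force: 2.2
```

Call:
jog_arm(
  steps=[
    [[0,0,0],[0,0.012,0],1],
    [[0,0,0],[0,0.012,0],1],
    [[0,0,0],[0,0.012,0],1],
    [[0,0,0],[0,0.012,0],1],
    [[0,0,0],[0,0.012,0],1],
    [[0,0,0],[0,0.008,0],1],
    [[0,0,0],[0,0,0],1],
  ],
)

```text
clock: 15.18
position: [579.4, 261.0, 94.2]
tool_rot: [[0.989, 0.148, -0.003], [0.148, -0.989, -0.001], [-0.003, 0.001, -1.0]]
contact_force: [-0.7, 1.6, 1.2]
grip_width: 0.005
grasp_force: 0.4
```

Call:
jog_arm(
  steps=[
    [[0,0,0],[0,0.006,0],1],
    [[0,0,0],[0,0.006,0],1],
    [[0,0,0],[0,0.006,0],1],
  ],
)

```text
clock: 15.43
position: [580.0, 257.0, 94.2]
tool_rot: [[0.989, 0.148, -0.003], [0.148, -0.989, -0.001], [-0.003, 0.0, -1.0]]
contact_force: [-0.2, 2.4, 1.3]
grip_width: 0.002
grasp_force: 1.3
```

Call:
jog_arm(
  steps=[
    [[0,0,0],[0,0.006,0],1],
    [[0,0,0],[0,0.006,0],1],
  ],
)

```text
clock: 15.6
position: [580.3, 254.0, 94.2]
tool_rot: [[0.989, 0.148, -0.004], [0.148, -0.989, -0.001], [-0.004, 0.0, -1.0]]
contact_force: [-4.1, 5.1, 2.0]
grip_width: 0.006
grasp_force: 2.5
```

Call:
jog_arm(
  steps=[
    [[0,0,0],[0,0.005,0],1],
    [[0,0,0],[0,0.005,0],1],
  ],
)

```text
clock: 15.77
position: [580.4, 251.9, 94.2]
tool_rot: [[0.989, 0.148, -0.004], [0.148, -0.989, 0.0], [-0.004, -0.001, -1.0]]
contact_force: [-6.5, 16.7, 2.7]
grip_width: 0.006
grasp_force: 9.2
```

Call:
jog_arm(
  steps=[
    [[0,0,0],[0,0.004,0],1],
    [[0,0,0],[0,0,0],1],
  ],
)

```text
clock: 15.93
position: [580.4, 251.8, 94.4]
tool_rot: [[0.989, 0.148, -0.004], [0.148, -0.989, 0.002], [-0.004, -0.003, -1.0]]
contact_force: [-5.8, 14.9, 1.9]
grip_width: 0.004
grasp_force: 8.0
```

Call:
jog_arm(
  steps=[
    [[0,0,0],[0,-0.04,0],1],
    [[0,0,0],[0,-0.04,0],1],
    [[0,0,0],[0,0,-0.12],1],
    [[0,0,0],[0,0,-0.12],1],
    [[0,0,0],[0.114,0.067,0],1],
    [[0,0,0],[0.114,0.067,0],1],
    [[0,0,0],[0.114,0.067,0],1],
    [[0,0,0],[0.114,0.067,0],1],
    [[0,0,0],[0,0,0],1],
    [[0,0,0],[0,0,0.12],1],
    [[0,0,0],[0,0,0.12],1],
    [[0,0,0],[0,0,0.024],1],
  ],
)

```text
clock: 16.93
position: [699.6, 220.9, 84.3]
tool_rot: [[0.989, 0.148, -0.007], [0.148, -0.989, -0.003], [-0.007, 0.001, -1.0]]
contact_force: [-20.5, -7.5, 27.4]
grip_width: 0.004
grasp_force: 13.7
```

Call:
jog_arm(
  steps=[
    [[0,0,0],[-0.012,0,0],1],
    [[0,0,0],[-0.012,0,0],1],
    [[0,0,0],[-0.012,0,0],1],
    [[0,0,0],[-0.012,0,0],1],
    [[0,0,0],[-0.012,0,0],1],
    [[0,0,0],[-0.012,0,0],1],
  ],
)

```text
clock: 17.43
position: [682.5, 218.4, 88.4]
tool_rot: [[0.989, 0.148, -0.003], [0.148, -0.989, -0.001], [-0.003, 0.0, -1.0]]
contact_force: [0.1, -0.2, 0.2]
grip_width: 0.005
grasp_force: 0.0
```

Call:
jog_arm(
  steps=[
    [[0,0,0],[-0.008,0,0],1],
    [[0,0,0],[-0.008,0,0],1],
    [[0,0,0],[-0.008,0,0],1],
    [[0,0,0],[-0.008,0,0],1],
    [[0,0,0],[-0.008,0,0],1],
  ],
)

```text
clock: 17.85
position: [673.0, 216.9, 88.2]
tool_rot: [[0.989, 0.148, -0.003], [0.148, -0.989, -0.001], [-0.003, 0.0, -1.0]]
contact_force: [2.7, 0.0, 1.6]
grip_width: 0.01
grasp_force: 1.1
```

Call:
jog_arm(
  steps=[
    [[0,0,0],[-0.006,0,0],1],
    [[0,0,0],[-0.006,0,0],1],
  ],
)

```text
clock: 18.02
position: [670.0, 216.4, 88.3]
tool_rot: [[0.989, 0.148, -0.003], [0.148, -0.989, -0.001], [-0.003, 0.0, -1.0]]
contact_force: [2.7, 0.4, 0.3]
grip_width: 0.005
grasp_force: 1.2
```

Call:
jog_arm(
  steps=[
    [[0,0,0],[-0.006,0,0],1],
    [[0,0,0],[-0.006,0,0],1],
  ],
)

```text
clock: 18.18
position: [668.7, 216.2, 89.1]
tool_rot: [[0.989, 0.148, 0.003], [0.148, -0.989, 0.0], [0.003, 0.0, -1.0]]
contact_force: [26.8, 3.7, -1.9]
grip_width: 0.006
grasp_force: 13.3
```

Call:
jog_arm(
  steps=[
    [[0,0,0],[0.03,0,0],1],
    [[0,0,0],[0.04,0,0],1],
    [[0,0,0],[0,0,-0.12],1],
    [[0,0,0],[0,0,-0.12],1],
    [[0,0,0],[-0.11,-0.075,0],1],
    [[0,0,0],[-0.11,-0.075,0],1],
    [[0,0,0],[-0.11,-0.075,0],1],
    [[0,0,0],[-0.11,-0.075,0],1],
    [[0,0,0],[0,0,0.1],1],
    [[0,0,0],[0,0,0.08],1],
    [[0,0,0],[0,0,0.03],1],
    [[0,0,0],[0,0,0],1],
  ],
)

```text
clock: 19.18
position: [563.9, 276.2, 93.7]
tool_rot: [[0.989, 0.148, -0.007], [0.148, -0.989, -0.002], [-0.007, 0.001, -1.0]]
contact_force: [-0.2, -0.3, -0.1]
grip_width: 0.004
grasp_force: 0.0
```

Call:
jog_arm(
  steps=[
    [[0,0,0],[0,0.03,0],1],
    [[0,0,0],[0,0.03,0],1],
    [[0,0,0],[0,0.016,0],1],
    [[0,0,0],[0,0.01,0],1],
    [[0,0,0],[0,0,0],1],
  ],
)

```text
clock: 19.6
position: [568.1, 254.4, 96.5]
tool_rot: [[0.989, 0.147, -0.002], [0.147, -0.989, -0.001], [-0.002, 0.0, -1.0]]
contact_force: [-0.1, 0.7, 0.4]
grip_width: -0.0
grasp_force: 0.0
```

Call:
jog_arm(
  steps=[
    [[0,0,0],[0,0.008,0],1],
    [[0,0,0],[0,0.006,0],1],
    [[0,0,0],[0,0.004,0],1],
  ],
)

```text
clock: 19.85
position: [568.3, 250.6, 95.9]
tool_rot: [[0.989, 0.148, -0.003], [0.148, -0.989, -0.001], [-0.003, 0.0, -1.0]]
contact_force: [0.2, 0.0, -0.2]
grip_width: 0.007
grasp_force: 0.0
```

Call:
jog_arm(
  steps=[
    [[0,0,0],[0,0.003,0],1],
    [[0,0,0],[0,0.001,0],1],
  ],
)

```text
clock: 20.02
position: [568.4, 250.2, 96.0]
tool_rot: [[0.989, 0.148, -0.003], [0.148, -0.989, 0.0], [-0.003, -0.001, -1.0]]
contact_force: [-0.2, 5.1, -0.0]
grip_width: 0.007
grasp_force: 2.9
```

Call:
jog_arm(
  steps=[
    [[0,0,0],[0,0.004,0],1],
    [[0,0,0],[0,0.002,0],1],
  ],
)

```text
clock: 20.18
position: [568.5, 249.8, 96.3]
tool_rot: [[0.989, 0.149, -0.003], [0.149, -0.989, 0.003], [-0.003, -0.003, -1.0]]
contact_force: [-3.6, 17.8, 2.0]
grip_width: 0.004
grasp_force: 9.2
```

Call:
jog_arm(
  steps=[
    [[0,0,0],[0,-0.03,0],1],
    [[0,0,0],[0,-0.08,0],1],
    [[0,0,0],[0,0,-0.14],1],
    [[0,0,0],[0,0,-0.14],1],
    [[0,0,0],[0,-0.16,-0.04],1],
    [[0,0,0],[0,-0.16,-0.04],1],
    [[0,0,0],[0,-0.16,0],1],
    [[0,0,0],[0,-0.16,0],1],
    [[0,0,0],[0,-0.16,0],1],
    [[0,0,0],[0,-0.16,0],1],
    [[0,0,0],[0,0,0],1],
  ],
)

```text
clock: 21.1
position: [527.1, 518.6, 185.0]
tool_rot: [[0.988, 0.152, -0.004], [0.152, -0.988, -0.0], [-0.004, -0.001, -1.0]]
contact_force: [-0.1, -0.1, 1.0]
grip_width: 0.004
grasp_force: 0.0
```

```bash
python3 - <<'E'
from h import *
s=bot.grab_frame("scene");t=bot.grab_frame("top")
cv2.imwrite("pics/sceneF.png",s[:,:,::-1]);cv2.imwrite("pics/topF.png",t[:,:,::-1])
cv2.imwrite("pics/fin.png",np.hstack([crop(s,325,170,55,66,7),crop(t,270,170,55,66,7)]))
# bystander check: image difference to start around each
for n,img,boxes in(("scene",s,dict(box=(288,195,42,45),kat=(276,174,30,26),belan=(278,250,85,36),stand=(215,190,60,66))),("top",t,dict(box=(328,180,35,40),kat=(338,224,28,28),belan=(310,148,78,14)))):
    o=cv2.imread(f"pics/{n}0.png")[:,:,::-1]
    for k,(x,y,w,h) in boxes.items():
        a=cv2.cvtColor(o[y:y+h,x:x+w].copy(),cv2.COLOR_RGB2GRAY).astype(np.float32);b=cv2.cvtColor(img[y:y+h,x:x+w].copy(),cv2.COLOR_RGB2GRAY).astype(np.float32)
        print(n,k,np.round(cv2.phaseCorrelate(a,b,cv2.createHanningWindow((w,h),cv2.CV_32F))[0],2),np.abs(a-b).mean().round(1))
E
```

```text
scene box [0.55 0.74] 14.8
scene kat [0.03 1.01] 43.6
scene belan [-0.06  0.07] 6.5
scene stand [-0.89  0.29] 31.5
top box [-0.09 -0.42] 5.0
top kat [ 0.13 -0.5 ] 41.6
top belan [-0.07  0.51] 1.5
```

View pics/fin.png

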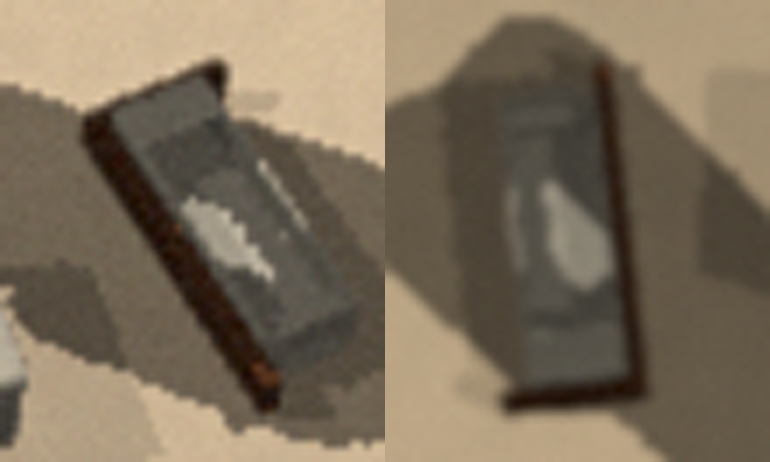

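Both views show the tray upright, with its tail flush on the short batten (scene crop edge (110,115)–(215,75)) and its side flush on the long batten (top crop edge x≈605–635). Both pushes met rigid stops. The bystanders show no real shift, since the differences are from the arm's shadow. The gripper is clear, so I'm handing in.

```bash
python3 -c "
from cell import bot
print(bot.job_done())"
```

```text
the job is handed in; nothing more can be done
None
```

I pressed the tray out of its catch, lifted it off the rail and set it upright in the corner of the nearer fence. The last pictures showed it flush against both battens, and the job is handed in.

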